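# Clear the stacked evaporator parts

### The arm

A 6-joint arm with a two-finger parallel gripper is mounted at the origin on the work surface. World frame = base frame: x ahead of the robot, y to its left, z up, the work surface at z = 0. Lengths are in m, angles in rad, forces in N, time in s.
With the tool pointing down it reaches from about 0.3 to 1 m from the base axis. Payload 5.1 kg.
Tool frame: the origin (TCP) lies midway between the tips of the shut fingers; the grasp point (between the pads) lies 19 mm behind it (r.hold_point_z is the distance from the TCP to the grasp point, in m); z points along the fingers, y is the line along which they close (so a half turn about z gives the same grasp; the last joint's range is limited). The gripper opens to 95 mm and grips with 3 to 60 N. Pads are 20 mm wide; open, the fingers measure 119 mm over their backs; the gripper's body (75 mm by 180 mm) begins 59 mm behind the grasp point.
Start: joints at [-1.219, 0.124, 1.65, -0, 1.367, -0.083], TCP at [0.274, -0.59, 0.215] pointing down, gripper open.
Joint ranges: [-2.61, 2.61], [-1.02, 2.33], [0.03, 2.71], [-1.35, 4.49], [0.32, 2.68], [-2.91, 2.91]. Speed limits (rad/s): [2.57, 2.57, 3.14, 3.14, 3.14, 3.14].

### API

Orientations are given as a unit quaternion [x, y, z, w].
In Python, from bench import r gives the robot as it stands.
- The arm moves only by the shell command python3 -m creep 'ROWS' [FORCE]. ROWS is a JSON object of lists of equal length, an entry for each row: "gripper": the finger opening in mm, from 0 to 95.1; "dp": the shift along the world's x, y, z in units of 0.2 m (1.0 is 0.2 m), a list of three; "yaw": the turn about the world's z in units of pi rad (1.0 is pi rad). In form: {"gripper": [gripper, ...], "dp": [[tx, ty, tz], ...], "yaw": [yaw, ...]}. A call has 1 to 20 rows; each row is the pose to reach, as a shift and turn from the pose commanded when the call began, turning the shorter way round; what a row does not reach only later rows make up. A row lasts 1/8 s, in which the tool goes at most 62.5 mm and 10.7 degrees, less where a joint would pass 70% of its speed; a pose out of reach is approached as far as the arm can. A call with a number of a shift or a turn outside -1 to 1 is refused whole. A call with a gripper value outside its range is refused whole. The fingers move at their own pace and stop on an object; FORCE is the grip in N (left out, the last holds). Time passes only in rows, so rows that repeat a pose let the fingers close. It gives the time, the measured TCP pose, the force, the opening and the grip force at its end, in the units of the state.
- r.state(): the state, without advancing time (a new reading comes with each control period).
- r.snapshot(name): name is "side" or "top"; returns (picture, depth): 400x640x3 uint8, blue, green, red; 400x640 float32, m along the optical axis (not along the pixel's ray), 0 where there is no reading.
- r.get_calibration(name): a dict with "fov_y" (degrees; the focal length in pixels is half the picture's height over the tangent of half this angle, whatever the lens; pixels are square), "cx", "cy" (the principal point, pixels), "R" (3x3) and "t" (3): a world point X has camera coordinates R X + t. Camera axes: x right, y down, z forward; pixel columns grow to the right and rows downward; lengths in m; the calibration is good to about 2 mm. A picture is of the moment at which its call begins. get_calibration takes no time and is no camera call.
- r.sign_off(): hands the job in; it is judged then, once.
The state is a dict: "time_s": time; "joint_pos": joint angles; "dq": joint speeds; "joint_efforts": joint torques, N m; "position": TCP position; "ee_rot": TCP orientation; "ft_force": force on the tool from outside, world axes, zero at the start; "wrist_torque": the same for the moment, N m; "gripper_width": finger opening in m; "grasp_force": force on a finger pad.
Only numpy, scipy, OpenCV 4.12 (cv2) and the standard library are available. Lean on these libraries where they do the work, as an engineer would, in place of code of your own. Each camera call takes 0.05 s, during which the arm holds its last target. There are 200 camera calls.

### The job

Someone has piled up the small parts beside the rotary evaporator. Take the stack apart and put each part in its own place, upright and without letting anything topple: the amber vial in the aluminium well, the red cap in the middle of the blue dish, the green ring over the steel post and down on its yellow base, and the white jar in the middle of the balance pan. Leave the glass flask and the beaker where they stand.

Things in the scene. Friction and masses are not known exactly. Their poses are not given: they have to be found in the camera images.
- vial: Amber glass vial with a black cap, upright cylinder 22 mm in diameter, 55 mm tall, about 30 g; at the start the top of the stack, standing on the red cap. Origin: centre of its underside; z up along its axis.
- cap: Red plastic screw cap, solid disc 38 mm in diameter, 16 mm tall, about 25 g; at the start under the vial, on the green ring. Origin: centre of its underside; z up.
- gasket: Green ring (filter seal, hard), outer diameter 50 mm, hole 28 mm right through, 22 mm tall, about 40 g; at the start under the red cap, on the white jar. Origin: centre of its underside, on the axis of the hole; z up.
- jar: White closed plastic jar, upright cylinder 64 mm in diameter, 45 mm tall with its lid, flat top, 80 to 170 g; at the start the bottom of the stack, standing on a round cork mat (92 mm in diameter, 6 mm thick, fixed to the bench). Origin: centre of its underside; z up. The axes of the stacked parts lie within 6 mm of one another.
- well: Place of the vial: round aluminium cup fixed to the bench, 54 mm outside, 30 mm tall, with an open bore 42 mm in diameter; the floor of the bore is 8 mm above the bench. Origin: centre of its underside (bench height); z up.
- dish: Place of the red cap: shallow round blue ceramic dish fixed to the bench, 100 mm outside, rim 8 mm above the bench and 4 mm wide, flat floor 5 mm above the bench. Origin: centre of its underside (bench height); z up.
- stand: Place of the green ring: yellow round base 72 mm in diameter, 8 mm thick, fixed to the bench, with an upright steel post 10 mm in diameter at its centre, whose top is 53 mm above the bench. Origin: centre of the base's underside (bench height); z up.
- balance: Place of the jar: small grey balance fixed to the bench, 118 by 104 mm, 30 mm tall, with a flat rigid steel pan of 94 by 96 mm whose top is 36 mm above the bench. Origin: at bench height, under the centre of the pan (not of the housing, which reaches 67 mm to -x, where the small display and keys are, and 50 mm to +x). z up.
- flask: Bystander: clear glass conical flask, loose, 68 mm in diameter at the foot, 104 mm tall, neck 26 mm. It stands among the places. Origin: centre of its underside; z up.
- beaker: Bystander: clear beaker, loose, 66 mm in diameter, 75 mm tall, to the robot's left. Origin: centre of its underside; z up.
Not all that is in view belongs to the job. Leave any brown look-alike of the gasket alone.

How it is judged:
At the end, for the whole second after the job is handed in: The vial stands upright on the floor of the well; the red cap lies flat on the dish's floor within 15 mm of its centre; the green ring is over the post, flat on the stand's base; the jar stands upright on the balance pan within 14 mm of its centre. All are let go and at rest (tilt under 0.12 rad) (horizontal distance between jar and balance below 0.014 m and z of jar in the frame of balance between 0.032 and 0.041 m and angle between each of jar, gasket, cap, vial's own z axis and vertical below 0.12 rad and linear speed of each of jar, gasket, cap, vial below 0.02 m/s and angular speed of each of jar, gasket, cap, vial below 0.2 rad/s and horizontal distance between gasket and stand below 0.012 m and z of gasket in the frame of stand between 0.004 and 0.013 m and horizontal distance between cap and dish below 0.015 m and z of cap in the frame of dish between 0.002 and 0.01 m and horizontal distance between vial and well below 0.013 m and z of vial in the frame of well between 0.005 and 0.013 m); the robot touches nothing.
It fails at once if the vial, cap, ring or jar topples (tilts more than 0.7 rad) (angle between any of jar, gasket, cap, vial's own z axis and vertical above 0.7 rad).
It fails at once if the flask is shifted more than 25 mm (distance of flask from where it was at the start of the episode above 0.025 m).
It fails at once if the beaker is shifted more than 25 mm (distance of beaker from where it was at the start of the episode above 0.025 m).
It also fails if it takes over 120 s, if anything falls off the work surface, if the arm or the gripper's body presses on something with over 40 N, if the wrist force passes 120 N, or if a joint passes its speed limit or range.

## Working session

There is one attempt and no reset: what is moved stays moved. The work goes in short steps, Python scripts to look and compute and a shell command to move; the robot and the scene stay as the last step left them, time stands still between calls to the robot, and variables do not carry over. Pictures are saved under pics/ and viewed, at most 14 in all, crops included, and the job is handed in when it is done.

```bash
mkdir -p pics; cat > h.py <<'E'
import numpy as np, cv2
from bench import r
def cam(n):
    c=r.get_calibration(n); f=200/np.tan(np.radians(c["fov_y"])/2)
    return f,c["cx"],c["cy"],np.array(c["R"]),np.array(c["t"])
def cloud(n,d):
    f,cx,cy,R,t=cam(n); v,u=np.mgrid[:400,:640]
    P=np.stack([(u-cx)/f*d,(v-cy)/f*d,d],-1)
    return (P-t)@R
def proj(n,X):
    f,cx,cy,R,t=cam(n); p=R@np.array(X)+t
    return f*p[0]/p[2]+cx,f*p[1]/p[2]+cy
E
python3 - <<'E'
from h import *
for n in("side","top"):
    p,d=r.snapshot(n); cv2.imwrite(f"pics/{n}0.png",p); np.savez(f"{n}0.npz",p=p,d=d)
    c=r.get_calibration(n);print(n,c["fov_y"],c["cx"],c["cy"],-np.array(c["R"]).T@np.array(c["t"]),np.array(c["R"])[2], (d>0).mean())
print(r.state())
E
```

```text
side 56.8020989838386 319.5579561351993 200.5711818331739 [0.49289456 0.67097378 0.61148806] [ 0.15285563 -0.74379619 -0.65069377] 0.9961328125
top 47.322197123378004 313.1142182809847 207.87999739024298 [0.43227474 0.07718647 1.12443086] [ 0.15586103  0.00591436 -0.98776129] 0.99591015625
{'time_s': 0.1, 'joint_pos': array([-1.21859857e+00,  1.24455622e-01,  1.65153333e+00, -2.27254976e-05,
        1.36754015e+00, -8.25919567e-02]), 'dq': array([-0.00080587, -0.00251882, -0.00328674, -0.00130612,  0.00053939,
        0.00076521]), 'joint_efforts': array([ 9.35318021e-04, -4.18884623e+01, -3.61093891e+01,  7.77067523e-02,
        4.61950502e-02, -8.09366065e-05]), 'position': array([ 0.27355998, -0.58897735,  0.21350224]), 'ee_rot': array([ 9.76461701e-01,  2.15688683e-01, -1.41150261e-04, -9.57945648e-04]), 'ft_force': array([-0.65888069, -0.76062699,  0.2688632 ]), 'wrist_torque': array([-0.00469215,  0.0222471 ,  0.0616156 ]), 'grasp_force': 0.0, 'gripper_width': 0.09530646202529848}
```

View pics/side0.png

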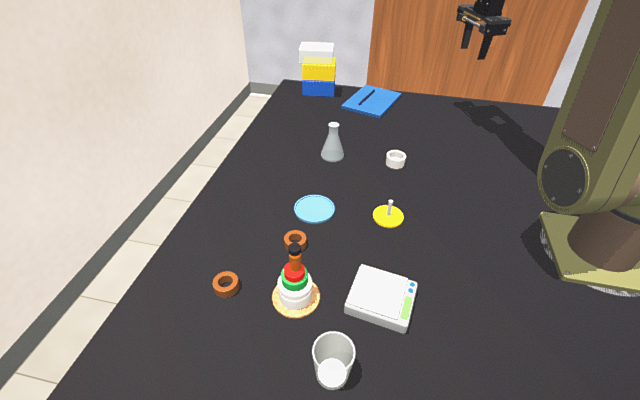

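View pics/top0.png

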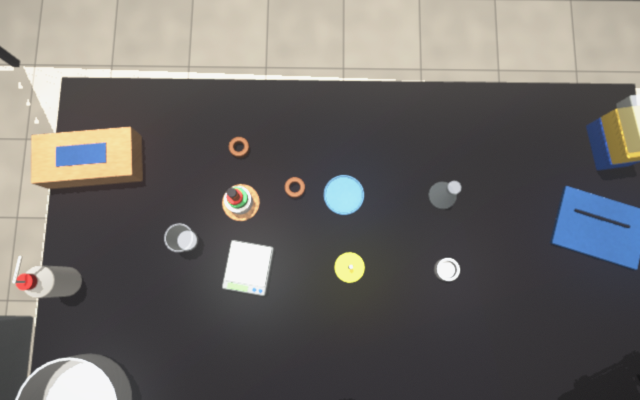

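The side view shows the stack (≈295,270), balance (382,297), stand (389,215), dish (315,208), well (396,160), flask (333,143) and beaker (333,360). In the top view the same things are at stack (240,200), balance (248,267), stand (350,267), dish (344,195), well (447,269), flask (443,195) and beaker (180,238).

```bash
cat >> h.py <<'E'
def fitc(xy):
    A=np.c_[2*xy,np.ones(len(xy))]; s=np.linalg.lstsq(A,(xy**2).sum(1),rcond=None)[0]
    return s[:2],np.sqrt(s[2]+s[:2]@s[:2])
def mask(p,h0,h1,smin=100,vmin=40):
    h=cv2.cvtColor(p,cv2.COLOR_BGR2HSV); H=h[...,0].astype(int)
    m=(H>=h0)&(H<=h1) if h0<=h1 else (H>=h0)|(H<=h1)
    return m&(h[...,1]>=smin)&(h[...,2]>=vmin)
def box(b):
    m=np.zeros((400,640),bool); m[b[1]:b[3],b[0]:b[2]]=1; return m
def rep(name,P):
    c,rad=cv2.minEnclosingCircle(P[:,:2].astype(np.float32)*1000)
    print(name,len(P),"med",P.mean(0).round(4),"enc",np.round(c,1),round(rad,1),"z",np.percentile(P[:,2],[2,50,98]).round(4))
E
python3 - <<'E'
from h import *
B={"top":dict(stack=(215,180,265,225),bal=(215,235,280,300),stand=(330,248,372,288),dish=(318,170,370,220),well=(430,252,466,285),flask=(420,175,470,215),beaker=(160,218,204,258)),
"side":dict(stack=(268,235,324,320),bal=(340,260,422,332),stand=(366,195,410,232),dish=(288,190,340,226),well=(382,146,410,172),flask=(315,118,350,164),beaker=(308,328,360,392))}
for n in B:
    z=np.load(n+"0.npz");p,d=z["p"],z["d"];W=cloud(n,d);ok=d>0
    print(n,"bench z",W[330:380,420:600][ok[330:380,420:600]].mean(0) if n=="top" else W[240:270,100:150].mean((0,1)))
    for k,b in B[n].items():
        m=box(b)&ok; Z=W[...,2]
        P=W[m&(Z>.004)&(Z<.3)]
        rep(k,P)
        if k=="stack":
            for nm,a in dict(red=(175,3),green=(45,85),cork=(8,25)).items(): 
                q=W[m&mask(p,*a)]
                if len(q): rep("  "+nm,q)
            for lo,hi in((.002,.01),(.02,.047),(.0495,.053),(.054,.07),(.071,.075),(.078,.086),(.087,.091),(.095,.14),(.141,.15)):
                q=P[(P[:,2]>lo)&(P[:,2]<hi)]
                if len(q)>6: c,R=fitc(q[:,:2]); print("   ",lo,hi,len(q),"mean",q.mean(0).round(4),"fit",c.round(4),R.round(4))
        if k=="bal":
            q=P[(P[:,2]>.031)&(P[:,2]<.042)]; rc=cv2.minAreaRect((q[:,:2]*1000).astype(np.float32)); print("   rect",rc)
        if k in("stand",): rep("  yel",W[m&mask(p,22,36)]); q=P[P[:,2]>.03]; print(q.round(4)[:12])
        if k=="dish": rep("  blu",W[m&mask(p,85,115,60)])
        if k=="well":
            q=P[(P[:,2]>.026)]; rep("  rim",q)
E
```

```text
top bench z [ 0.26389293 -0.38633999 -0.00059962]
stack 981 med [0.6153 0.2574 0.0506] enc [620.6 274.1] 76.5 z [0.0042 0.05   0.1444]
  red 75 med [0.615  0.2633 0.0931] enc [619.9 266.4] 17.1 z [0.0857 0.0891 0.1397]
  green 32 med [0.6067 0.252  0.0733] enc [609.7 255.6] 17.7 z [0.0685 0.0737 0.0766]
  cork 232 med [0.6058 0.2508 0.0211] enc [621.8 265.7] 46.9 z [-0.0021  0.0059  0.1266]
    0.002 0.01 347 mean [0.6154 0.2568 0.0061] fit [0.6251 0.2682] 0.0431
    0.02 0.047 63 mean [0.6055 0.249  0.034 ] fit [0.6225 0.2639] 0.0305
    0.0495 0.053 99 mean [0.6151 0.2618 0.0512] fit [0.6237 0.2648] 0.0289
    0.054 0.07 49 mean [0.6147 0.2502 0.0629] fit [0.622  0.2626] 0.0238
    0.071 0.075 83 mean [0.6189 0.2546 0.0731] fit [0.6231 0.2643] 0.0218
    0.078 0.086 15 mean [0.6141 0.2599 0.0823] fit [0.622 0.265] 0.0171
    0.087 0.091 65 mean [0.6182 0.2641 0.0889] fit [0.6225 0.2653] 0.0158
    0.095 0.14 48 mean [0.6156 0.2573 0.1192] fit [0.62   0.2618] 0.0096
    0.141 0.15 71 mean [0.6206 0.2623 0.1438] fit [0.621  0.2624] 0.0077
bal 2250 med [0.4605 0.2362 0.0329] enc [464.
[... 2878 characters left out ...]
683e-01 -5.000e-03  4.810e-02]
 [ 4.661e-01 -2.300e-03  5.080e-02]
 [ 4.639e-01 -1.800e-03  5.160e-02]
 [ 4.617e-01  3.000e-04  5.390e-02]
 [ 4.593e-01 -2.400e-03  5.210e-02]]
dish 854 med [0.6424 0.01   0.0061] enc [639.1   1.2] 59.5 z [0.0041 0.0058 0.0099]
  blu 990 med [0.6423 0.0101 0.0056] enc [641.6   3.6] 57.9 z [0.     0.0056 0.0098]
well 298 med [ 0.4608 -0.2338  0.0203] enc [ 451.6 -270.3] 64.0 z [0.0049 0.0215 0.0315]
  rim 99 med [ 0.4609 -0.2362  0.0294] enc [ 461.9 -237.7] 27.4 z [0.0263 0.0297 0.0318]
flask 579 med [ 0.6422 -0.2216  0.048 ] enc [ 635.7 -308.5] 108.4 z [0.0059 0.0424 0.1048]
beaker 1861 med [0.5245 0.3904 0.044 ] enc [524.9 400. ] 43.1 z [0.0043 0.0465 0.0763]
```

```bash

python3 -m creep '{"gripper":[95,95,95,95,95],"dp":[[0.35,0.86,0.175],[0.35,0.86,0.175],[0.35,0.86,0.175],[0.35,0.86,0.175],[0.35,0.86,0.175]],"yaw":[0,0,0,0,0]}' 15
for i in 1; do
python3 -m creep '{"gripper":[95,95,95,95,95],"dp":[[0.35,0.86,0],[0.35,0.86,0],[0.35,0.86,0],[0.35,0.86,0],[0.35,0.86,0]],"yaw":[0,0,0,0,0]}'
done
python3 - <<'E'
from h import *
for n in("top","side"):
    z=np.load(n+"0.npz");p,d=z["p"],z["d"];W=cloud(n,d);Z=W[...,2]
    m=box((215,235,280,300) if n=="top" else (340,260,422,332))&(d>0)
    s=cv2.cvtColor(p,cv2.COLOR_BGR2HSV)
    w=m&(s[...,1]<40)&(s[...,2]>190)&(Z>.031)
    rep("pan",W[w]); print(cv2.minAreaRect((W[w][:,:2]*1000).astype(np.float32)))
    o=p.copy(); o[w]=(0,0,255); b=(215,235,280,300) if n=="top" else (340,260,422,332)
    cv2.imwrite(f"pics/pan_{n}.png",cv2.resize(np.hstack([p[b[1]:b[3],b[0]:b[2]],o[b[1]:b[3],b[0]:b[2]]]),None,fx=4,fy=4))
E
```

```text
time_s: 0.72
position: [0.3437, -0.4175, 0.2494]
ee_rot: [0.976, 0.216, -0.0, 0.0]
ft_force: [-0.3, 0.0, -0.0]
gripper_width: 0.0953
grasp_force: 0.0
time_s: 1.35
position: [0.4135, -0.2467, 0.2491]
ee_rot: [0.977, 0.215, -0.001, -0.0]
ft_force: [-0.1, -0.5, -0.6]
gripper_width: 0.095
grasp_force: 0.0
pan 1655 med [0.467  0.2367 0.0357] enc [460.8 237.3] 72.7 z [0.0315 0.0357 0.0398]
((460.51318359375, 238.507080078125), (98.18230438232422, 113.255126953125), 79.9622573852539)
pan 2258 med [0.4658 0.2421 0.0362] enc [459.3 238.3] 71.5 z [0.0315 0.0364 0.0386]
((460.19549560546875, 239.75868225097656), (98.50301361083984, 112.8504409790039), 81.57064056396484)
```

View pics/pan_top.png

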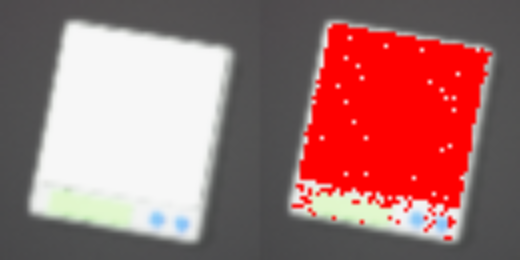

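The crop shows the pan as the upper white square, with display and keys at the lower (−x) edge. The housing centre is ≈(0.460,0.239), so the pan centre is ≈(0.469,0.238). I'm carrying on to hover over the stack.

```bash

python3 -m creep '{"gripper":[95,95,95,95,95],"dp":[[0.343,0.85,0],[0.343,0.85,0],[0.343,0.85,0],[0.343,0.85,0],[0.343,0.85,0]],"yaw":[0,0,0,0,0]}' | grep pos
python3 -m creep '{"gripper":[95,95,95,95,95],"dp":[[0.343,0.85,0],[0.343,0.85,0],[0.343,0.85,0],[0.343,0.85,0],[0.343,0.85,0]],"yaw":[0,0,0,0,0]}' |grep pos
python3 -m creep '{"gripper":[70,70,60,60,60,60,60],"dp":[[0.343,0.85,0],[0.343,0.85,0],[0.343,0.85,0],[0.343,0.85,0],[0.343,0.85,0],[0.343,0.85,0],[0.343,0.85,0]],"yaw":[0,0,0,0,0,0,0]}'
python3 - <<'E'
from h import *
T=r.state()["position"];print(T)
for n in("side","top"):
    p,d=r.snapshot(n); W=cloud(n,d); 
    m=(d>0)&(abs(W[...,0]-.62)<.08)&(abs(W[...,1]-.264)<.08)&(W[...,2]>.2)&(W[...,2]<.27)
    q=W[m]
    for s in(-1,1):
        k=q[s*((q[:,:2]-T[:2])@[.42,-.91])>0.02]; 
        if len(k): print(n,s,len(k),k.mean(0).round(4),k.min(0).round(4),k.max(0).round(4))
    if n=="side": cv2.imwrite("pics/hov.png",cv2.resize(p[100:330,200:430],None,fx=2.5,fy=2.5))
E
```

```text
position: [0.4823, -0.0773, 0.2493]
position: [0.5511, 0.0922, 0.2493]
time_s: 3.48
position: [0.6196, 0.263, 0.2502]
ee_rot: [0.977, 0.215, 0.0, 0.0]
ft_force: [-0.2, -0.4, -0.2]
gripper_width: 0.0601
grasp_force: 0.0
[0.61963303 0.2629693  0.25024869]
side -1 139 [0.6049 0.2962 0.2604] [0.5941 0.2896 0.2507] [0.6166 0.3025 0.2699]
top -1 3 [0.6073 0.2896 0.2616] [0.5999 0.2863 0.2532] [0.6123 0.2918 0.2661]
```

View pics/hov.png

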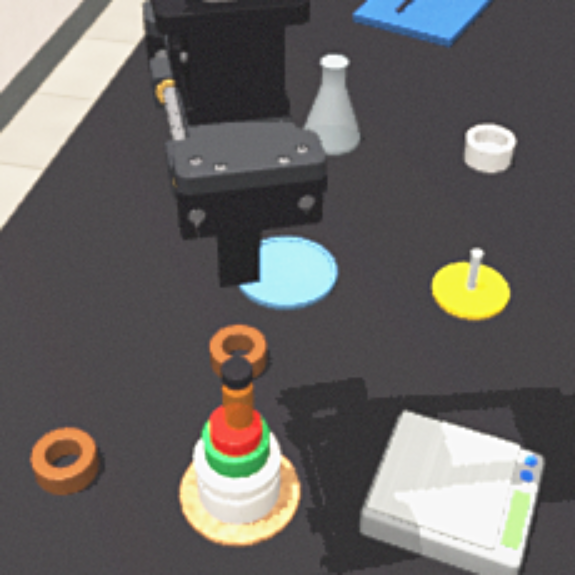

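The gripper hovers with its fingers at crop (240,250), in line above the vial (237,370). Next: descend and grasp the vial.

```bash

python3 -m creep '{"gripper":[60,60,60,60,60,50,40,34,30,28,26,24,22,20,18,18,18],"dp":[[0,0,-0.2],[0,0,-0.4],[0,0,-0.55],[0,0,-0.62],[0,0,-0.665],[0,0,-0.665],[0,0,-0.665],[0,0,-0.665],[0,0,-0.665],[0,0,-0.665],[0,0,-0.665],[0,0,-0.665],[0,0,-0.665],[0,0,-0.665],[0,0,-0.665],[0,0,-0.665],[0,0,-0.665]],"yaw":[0,0,0,0,0,0,0,0,0,0,0,0,0,0,0,0,0]}' 12
```

```text
time_s: 5.7
position: [0.6196, 0.2645, 0.1167]
ee_rot: [0.976, 0.216, 0.0, -0.0]
ft_force: [-0.6, 0.0, -0.4]
gripper_width: 0.0218
grasp_force: 12.0
```

```bash

python3 -m creep '{"gripper":[18,18,18,18,18,18],"dp":[[0,0,0.05],[0,0,0.15],[0,0,0.3],[0,0,0.45],[0,0,0.5],[0,0,0.5]],"yaw":[0,0,0,0,0,0]}'
python3 - <<'E'
from h import *
p,d=r.snapshot("side"); cv2.imwrite("pics/lift.png",cv2.resize(p[100:330,200:430],None,fx=2.5,fy=2.5))
W=cloud("side",d);Z=W[...,2]
q=W[box((268,200,324,320))&(d>0)&(Z>.0865)&(Z<.0915)];c,R=fitc(q[:,:2]);rep("cap",q);print(c,R)
E
```

```text
time_s: 6.45
position: [0.62, 0.2647, 0.2182]
ee_rot: [0.976, 0.216, 0.001, -0.0]
ft_force: [-0.4, -0.9, -0.6]
gripper_width: 0.0215
grasp_force: 12.0
cap 289 med [0.6201 0.2687 0.0892] enc [620.1 267.3] 19.2 z [0.087  0.0893 0.0909]
[0.62020205 0.26833088] 0.013559217850317915
```

View pics/lift.png

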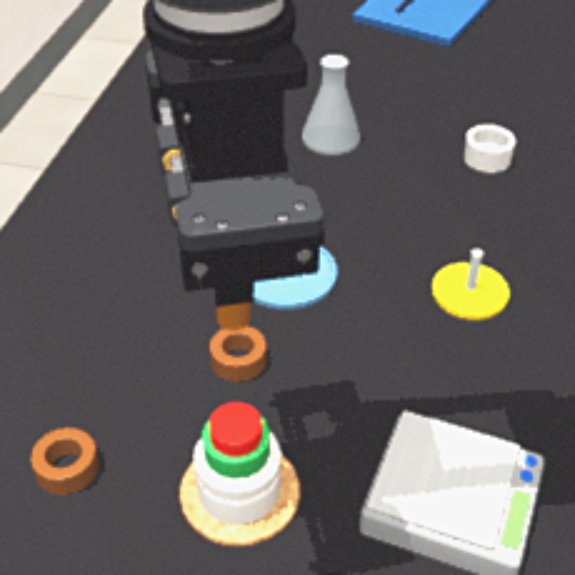

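The vial is lifted upright (crop 234,315) and the cap, ring and jar stay put. I'm carrying it to the well.

```bash

python3 -m creep '{"gripper":[18,18,18,18,18,18],"dp":[[-0.03,-0.1,0],[-0.09,-0.3,0],[-0.165,-0.53,0],[-0.235,-0.75,0],[-0.263,-0.838,0],[-0.263,-0.838,0]],"yaw":[0,0,0,0,0,0]}'|grep pos
python3 -m creep '{"gripper":[18,18,18,18,18,18],"dp":[[-0.03,-0.1,0],[-0.09,-0.3,0],[-0.165,-0.53,0],[-0.235,-0.75,0],[-0.263,-0.838,0],[-0.263,-0.838,0]],"yaw":[0,0,0,0,0,0]}'|grep pos
python3 -m creep '{"gripper":[18,18,18,18,18,18],"dp":[[-0.03,-0.1,0],[-0.09,-0.3,0],[-0.165,-0.53,0],[-0.235,-0.75,0],[-0.263,-0.838,0],[-0.263,-0.838,0]],"yaw":[0,0,0,0,0,0]}'
python3 -m creep '{"gripper":[18,18,18,18,18],"dp":[[0,0,-0.15],[0,0,-0.4],[0,0,-0.6],[0,0,-0.65],[0,0,-0.65]],"yaw":[0,0,0,0,0]}'
python3 - <<'E'
from h import *
T=r.state()["position"]
for n in("side","top"):
    p,d=r.snapshot(n); W=cloud(n,d);Z=W[...,2]
    b=(375,120,420,180) if n=="side" else (425,245,470,290)
    q=W[box(b)&(d>0)&(Z>.025)&(Z<.033)];rep("rim",q)
    b=(350,90,450,190) if n=="side" else (400,220,500,310)
    q=W[box(b)&(d>0)&mask(p,3,18,120,30)&(Z>.035)]
    if len(q): rep("vial",q)
    if n=="side": cv2.imwrite("pics/w.png",cv2.resize(p[60:220,320:480],None,fx=3.5,fy=3.5))
E
```

```text
position: [0.5664, 0.0958, 0.216]
position: [0.5144, -0.0711, 0.2167]
time_s: 8.75
position: [0.4622, -0.238, 0.2165]
ee_rot: [0.977, 0.215, 0.0, -0.0]
ft_force: [-0.1, 0.6, 0.1]
gripper_width: 0.0215
grasp_force: 12.0
time_s: 9.38
position: [0.4624, -0.2374, 0.0869]
ee_rot: [0.976, 0.216, 0.0, -0.0]
ft_force: [-0.1, 0.1, 0.1]
gripper_width: 0.0215
grasp_force: 12.0
rim 113 med [ 0.4608 -0.2347  0.029 ] enc [ 461.3 -237.2] 28.2 z [0.0253 0.0291 0.0319]
vial 83 med [ 0.4641 -0.228   0.0851] enc [ 457.4 -225.6] 44.7 z [0.0611 0.077  0.1877]
rim 22 med [ 0.4815 -0.2243  0.0291] enc [ 480.9 -223.8] 9.3 z [0.0258 0.0294 0.0323]
```

View pics/w.png

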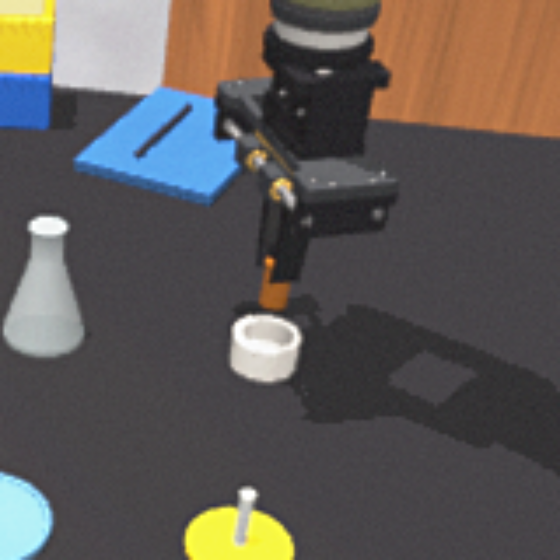

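The vial (crop 275,295) hangs over the well (265,340), and its measured axis matches the well's within about 2 mm. I'll lower it and let go.

```bash

python3 -m creep '{"gripper":[18,18,18,18,18,18],"dp":[[0,0,-0.08],[0,0,-0.16],[0,0,-0.22],[0,0,-0.24],[0,0,-0.25],[0,0,-0.255]],"yaw":[0,0,0,0,0,0]}'
python3 -m creep '{"gripper":[22,23,24,26,30,36,42,50,50,50,50],"dp":[[0,0,0],[0,0,0],[0,0,0],[0,0,0],[0,0,0],[0,0,0],[0,0,0],[0,0,0.05],[0,0,0.2],[0,0,0.5],[0,0,0.9]],"yaw":[0,0,0,0,0,0,0,0,0,0,0]}'
python3 - <<'E'
from h import *
for n in("side","top"):
    p,d=r.snapshot(n); W=cloud(n,d);Z=W[...,2]
    b=(375,120,420,180) if n=="side" else (425,245,475,290)
    q=W[box(b)&(d>0)&(Z>.045)&(Z<.07)];rep("vial",q)
E
```

```text
time_s: 10.22
position: [0.462, -0.2385, 0.0359]
ee_rot: [0.976, 0.216, 0.0, 0.0]
ft_force: [-0.1, -0.2, 0.3]
gripper_width: 0.022
grasp_force: 12.0
time_s: 11.6
position: [0.4613, -0.238, 0.2]
ee_rot: [0.976, 0.216, -0.0, -0.0]
ft_force: [0.0, -0.5, -0.9]
gripper_width: 0.0501
grasp_force: 0.0
vial 67 med [ 0.4612 -0.2334  0.0574] enc [ 462.8 -236.8] 12.6 z [0.0456 0.0603 0.0645]h.py:24: RuntimeWarning: Mean of empty slice.
  print(name,len(P),"med",P.mean(0).round(4),"enc",np.round(c,1),round(rad,1),"z",np.percentile(P[:,2],[2,50,98]).round(4))
  ret = um.true_divide(
Traceback (most recent call last):
  File "h.py", line 24, in rep
    print(name,len(P),"med",P.mean(0).round(4),"enc",np.round(c,1),round(rad,1),"z",np.percentile(P[:,2],[2,50,98]).round(4))
                                                                                    ~~~~~~~~~~~~~^^^^^^^^^^^^^^^^^^
IndexError: index -1 is out of bounds for axis 0 with size 0
```

The vial stands in the well, its top at about 0.063. Back to the stack for the cap.

```bash

python3 -m creep '{"gripper":[60,60,60,60,60],"dp":[[0.13,0.42,0],[0.264,0.842,0],[0.264,0.842,0],[0.264,0.842,0],[0.264,0.842,0]],"yaw":[0,0,0,0,0]}'|grep pos
python3 -m creep '{"gripper":[60,60,60,60,60],"dp":[[0.13,0.42,0],[0.264,0.842,0],[0.264,0.842,0],[0.264,0.842,0],[0.264,0.842,0]],"yaw":[0,0,0,0,0]}'|grep pos
python3 -m creep '{"gripper":[60,60,60,60,60,60,60],"dp":[[0.13,0.42,0],[0.264,0.842,0],[0.264,0.842,0],[0.264,0.842,0],[0.264,0.842,0],[0.264,0.842,0],[0.264,0.842,0]],"yaw":[0,0,0,0,0,0,0]}'
```

```text
position: [0.5145, -0.0701, 0.1982]
position: [0.5673, 0.097, 0.1979]
time_s: 13.82
position: [0.6202, 0.2654, 0.1985]
ee_rot: [0.977, 0.215, 0.0, 0.0]
ft_force: [0.3, -0.2, -0.0]
gripper_width: 0.0597
grasp_force: 0.0
```

```bash

python3 -m creep '{"gripper":[60,60,60,60,60,54,48,44,42,40,38,36,34,34,34],"dp":[[0,0,-0.2],[0,0,-0.4],[0,0,-0.55],[0,0,-0.59],[0,0,-0.61],[0,0,-0.61],[0,0,-0.61],[0,0,-0.61],[0,0,-0.61],[0,0,-0.61],[0,0,-0.61],[0,0,-0.61],[0,0,-0.61],[0,0,-0.61],[0,0,-0.61]],"yaw":[0,0,0,0,0,0,0,0,0,0,0,0,0,0,0]}' 12
python3 -m creep '{"gripper":[34,34,34,34,34,34],"dp":[[0,0,0.05],[0,0,0.15],[0,0,0.3],[0,0,0.42],[0,0,0.45],[0,0,0.45]],"yaw":[0,0,0,0,0,0]}'
python3 - <<'E'
from h import *
for n in("side","top"):
    p,d=r.snapshot(n); W=cloud(n,d);Z=W[...,2]
    b=(260,200,330,320) if n=="side" else (205,170,275,235)
    m=box(b)&(d>0)
    q=W[m&(Z>.0705)&(Z<.0755)&(abs(W[...,0]-.621)<.04)];
    if len(q)>9: rep("ring",q);print(fitc(q[:,:2]))
    q=W[m&mask(p,175,3,130,60)]
    if len(q): rep("cap",q)
E
```

```text
time_s: 15.7
position: [0.6202, 0.2669, 0.0761]
ee_rot: [0.976, 0.216, -0.0, -0.0]
ft_force: [0.2, 0.2, -0.3]
gripper_width: 0.0375
grasp_force: 12.0
time_s: 16.45
position: [0.6204, 0.267, 0.1671]
ee_rot: [0.976, 0.216, 0.001, -0.0]
ft_force: [-0.2, 0.4, -1.1]
gripper_width: 0.0374
grasp_force: 12.0
ring 341 med [0.6208 0.2664 0.0731] enc [621.  264.7] 25.3 z [0.0708 0.0732 0.0752]
(array([0.62096271, 0.26576326]), np.float64(0.02007333227281416))
cap 15 med [0.6273 0.2799 0.1637] enc [644.8 246.4] 112.9 z [0.0008 0.171  0.247 ]
ring 20 med [0.6285 0.2422 0.0728] enc [626.8 242.4] 12.1 z [0.0705 0.0728 0.0753]
(array([0.62647653, 0.2476528 ]), np.float64(0.009014351949847128))
cap 4 med [0.6119 0.2731 0.2007] enc [606.  270.9] 13.6 z [0.1747 0.1768 0.2691]
```

```bash

python3 -m creep '{"gripper":[34,34,34,34,34],"dp":[[0.005,-0.1,0],[0.025,-0.3,0],[0.045,-0.52,0],[0.054,-0.645,0],[0.054,-0.645,0]],"yaw":[0,0,0,0,0]}'|grep pos
python3 -m creep '{"gripper":[34,34,34,34,34,34],"dp":[[0.005,-0.1,0],[0.025,-0.3,0],[0.045,-0.52,0],[0.054,-0.645,0],[0.054,-0.645,0],[0.054,-0.645,0]],"yaw":[0,0,0,0,0,0]}'|grep pos
python3 -m creep '{"gripper":[34,34,34,34,34,34,34,34,34],"dp":[[0,0,-0.15],[0,0,-0.35],[0,0,-0.55],[0,0,-0.67],[0,0,-0.72],[0,0,-0.75],[0,0,-0.77],[0,0,-0.78],[0,0,-0.785]],"yaw":[0,0,0,0,0,0,0,0,0]}'
```

```text
position: [0.6306, 0.1351, 0.1652]
position: [0.6416, 0.0094, 0.166]
time_s: 19.05
position: [0.6422, 0.0088, 0.0098]
ee_rot: [0.976, 0.216, 0.001, 0.0]
ft_force: [0.2, 0.3, -1.7]
gripper_width: 0.0375
grasp_force: 12.0
```

```bash

python3 -m creep '{"gripper":[34,34,38,40,42,46,50,56,60,60,60,60,60,60],"dp":[[0,0,-0.006],[0,0,-0.008],[0,0,-0.008],[0,0,-0.008],[0,0,-0.008],[0,0,-0.008],[0,0,-0.008],[0,0,-0.008],[0,0,0.05],[0,0,0.25],[0,0,0.5],[0,0,0.7],[0,0,0.8],[0,0,0.8]],"yaw":[0,0,0,0,0,0,0,0,0,0,0,0,0,0]}'
python3 - <<'E'
from h import *
for n in("side","top"):
    p,d=r.snapshot(n); W=cloud(n,d);Z=W[...,2]
    b=(285,180,345,230) if n=="side" else (310,160,375,225)
    m=box(b)&(d>0)
    rep("cap",W[m&mask(p,175,3,130,60)]); rep("dish",W[m&mask(p,85,115,60)])
    q=W[m&(Z>.018)&(Z<.024)]; rep("captop",q)
E
```

```text
time_s: 20.8
position: [0.6427, 0.0088, 0.1711]
ee_rot: [0.976, 0.216, 0.002, 0.001]
ft_force: [-0.2, 0.5, -0.6]
gripper_width: 0.0601
grasp_force: 0.0
cap 163 med [0.6401 0.0159 0.0189] enc [641.8  12.1] 18.4 z [0.0089 0.0208 0.0229]
dish 771 med [0.6418 0.0134 0.0056] enc [643.5   2.8] 57.4 z [-0.0002  0.0057  0.0098]
captop 132 med [0.642  0.0114 0.0211] enc [642.3  11.2] 19.4 z [0.0184 0.0212 0.023 ]h.py:24: RuntimeWarning: Mean of empty slice.
  print(name,len(P),"med",P.mean(0).round(4),"enc",np.round(c,1),round(rad,1),"z",np.percentile(P[:,2],[2,50,98]).round(4))
  ret = um.true_divide(
Traceback (most recent call last):
  File "h.py", line 24, in rep
    print(name,len(P),"med",P.mean(0).round(4),"enc",np.round(c,1),round(rad,1),"z",np.percentile(P[:,2],[2,50,98]).round(4))
                                                                                    ~~~~~~~~~~~~~^^^^^^^^^^^^^^^^^^
IndexError: index -1 is out of bounds for axis 0 with size 0
```

The cap lies flat in the dish, its top at 0.021 as it should be. Now the ring.

```bash

python3 -m creep '{"gripper":[76,76,76,76,76],"dp":[[-0.02,0.3,0],[-0.0525,0.64,0],[-0.0525,0.64,0],[-0.0525,0.64,0],[-0.0525,0.64,0]],"yaw":[0,0,0,0,0]}'|grep pos
python3 -m creep '{"gripper":[76,76,76,76,76,76],"dp":[[-0.02,0.3,0],[-0.0525,0.64,0],[-0.0525,0.64,0],[-0.0525,0.64,0],[-0.0525,0.64,0],[-0.0525,0.64,0]],"yaw":[0,0,0,0,0,0]}'|grep pos
python3 -m creep '{"gripper":[76,76,76,76,76,68,62,58,55,53,51,49,47,46,46,46],"dp":[[0,0,-0.2],[0,0,-0.4],[0,0,-0.5],[0,0,-0.55],[0,0,-0.57],[0,0,-0.57],[0,0,-0.57],[0,0,-0.57],[0,0,-0.57],[0,0,-0.57],[0,0,-0.57],[0,0,-0.57],[0,0,-0.57],[0,0,-0.57],[0,0,-0.57],[0,0,-0.57]],"yaw":[0,0,0,0,0,0,0,0,0,0,0,0,0,0,0,0]}' 12
python3 -m creep '{"gripper":[46,46,46,46,46,46,46],"dp":[[0,0,0.05],[0,0,0.15],[0,0,0.3],[0,0,0.45],[0,0,0.55],[0,0,0.57],[0,0,0.57]],"yaw":[0,0,0,0,0,0,0]}'
python3 - <<'E'
from h import *
for n in("side",):
    p,d=r.snapshot(n); W=cloud(n,d);Z=W[...,2]
    m=box((260,200,330,320))&(d>0)
    q=W[m&(Z>.049)&(Z<.053)];rep("jar",q);print(fitc(q[:,:2]))
    rep("ring",W[box((240,150,340,320))&(d>0)&mask(p,45,85)])
E
```

```text
position: [0.631, 0.1356, 0.168]
position: [0.6212, 0.2633, 0.1692]
time_s: 24.28
position: [0.6208, 0.2649, 0.0552]
ee_rot: [0.976, 0.216, 0.0, 0.0]
ft_force: [1.4, -0.1, -0.4]
gripper_width: 0.0505
grasp_force: 12.0
time_s: 25.15
position: [0.6205, 0.2648, 0.1688]
ee_rot: [0.976, 0.216, -0.0, 0.0]
ft_force: [-0.5, -0.4, -1.0]
gripper_width: 0.0501
grasp_force: 12.0
jar 722 med [0.6202 0.2679 0.0513] enc [620.8 266.1] 32.5 z [0.0494 0.0514 0.0528]
(array([0.62032177, 0.26720927]), np.float64(0.02264541032907259))
ring 80 med [0.6175 0.2849 0.1741] enc [640.7 242.6] 113.0 z [0.0118 0.1742 0.249 ]
```

```bash

python3 -m creep '{"gripper":[46,46,46,46,46,46],"dp":[[-0.05,-0.08,0],[-0.15,-0.25,0],[-0.27,-0.46,0],[-0.36,-0.62,0],[-0.391,-0.678,0],[-0.391,-0.678,0]],"yaw":[0,0,0,0,0,0]}'|grep pos
python3 -m creep '{"gripper":[46,46,46,46,46,46],"dp":[[-0.05,-0.08,0],[-0.15,-0.25,0],[-0.27,-0.46,0],[-0.36,-0.62,0],[-0.391,-0.678,0],[-0.391,-0.678,0]],"yaw":[0,0,0,0,0,0]}'|grep pos
python3 -m creep '{"gripper":[46,46,46,46,46],"dp":[[0,0,-0.15],[0,0,-0.35],[0,0,-0.47],[0,0,-0.5],[0,0,-0.5]],"yaw":[0,0,0,0,0]}'
python3 - <<'E'
from h import *
p,d=r.snapshot("side"); cv2.imwrite("pics/s.png",cv2.resize(p[140:260,330:450],None,fx=4,fy=4))
E
```

```text
position: [0.5421, 0.1287, 0.1688]
position: [0.4645, -0.0065, 0.1693]
time_s: 27.32
position: [0.4649, -0.0058, 0.0695]
ee_rot: [0.976, 0.216, 0.0, -0.0]
ft_force: [0.0, 0.6, -1.1]
gripper_width: 0.0504
grasp_force: 12.0
```

View pics/s.png

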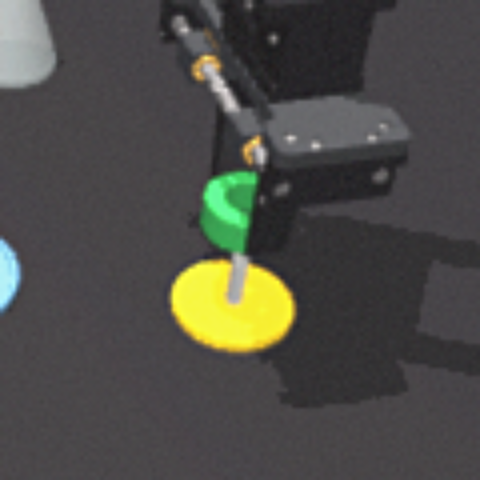

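The ring (crop ≈245,210) is centred over the post (238,260). I'll lower it.

```bash

python3 -m creep '{"gripper":[46,46,46,46,46,46,46],"dp":[[0,0,-0.06],[0,0,-0.12],[0,0,-0.18],[0,0,-0.23],[0,0,-0.26],[0,0,-0.275],[0,0,-0.28]],"yaw":[0,0,0,0,0,0,0]}'
python3 -m creep '{"gripper":[46,50,52,54,58,64,72,76,76,76,76,76,76],"dp":[[0,0,-0.005],[0,0,-0.005],[0,0,-0.005],[0,0,-0.005],[0,0,-0.005],[0,0,-0.005],[0,0,-0.005],[0,0,-0.005],[0,0,0.05],[0,0,0.25],[0,0,0.5],[0,0,0.75],[0,0,0.75]],"yaw":[0,0,0,0,0,0,0,0,0,0,0,0,0]}'
python3 - <<'E'
from h import *
p,d=r.snapshot("side"); W=cloud("side",d);Z=W[...,2]
m=box((360,190,416,236))&(d>0)
rep("ring",W[m&mask(p,45,85)]); rep("top",W[m&(Z>.027)&(Z<.033)])
E
```

```text
time_s: 28.25
position: [0.4645, -0.0063, 0.0131]
ee_rot: [0.976, 0.216, 0.0, 0.0]
ft_force: [-0.1, -0.1, -0.9]
gripper_width: 0.0503
grasp_force: 12.0
time_s: 29.88
position: [0.4678, -0.0067, 0.1694]
ee_rot: [0.976, 0.216, 0.005, 0.002]
ft_force: [0.5, 0.4, 0.1]
gripper_width: 0.0762
grasp_force: 0.0
ring 297 med [ 0.4647 -0.0008  0.024 ] enc [463.3 -22.7] 43.5 z [0.0002 0.028  0.032 ]
top 162 med [ 0.4647 -0.001   0.0302] enc [465.   -4.1] 25.1 z [0.0279 0.0303 0.0322]
```

The ring is down on its base, its top at 0.030. Now the jar.

```bash

python3 -m creep '{"gripper":[95,95,95,95,95,95],"dp":[[0.19,0.33,0],[0.391,0.678,0],[0.391,0.678,0],[0.391,0.678,0],[0.391,0.678,0],[0.391,0.678,0]],"yaw":[0,0,0,0,0,0]}'|grep pos
python3 -m creep '{"gripper":[95,95,95,95,95,95,95,95],"dp":[[0.19,0.33,0],[0.391,0.678,0],[0.391,0.678,0],[0.391,0.678,0],[0.391,0.678,0],[0.391,0.678,0],[0.391,0.678,0],[0.391,0.678,0]],"yaw":[0,0,0,0,0,0,0,0]}'
```

```text
position: [0.5418, 0.1283, 0.1626]
time_s: 31.68
position: [0.6207, 0.2644, 0.1634]
ee_rot: [0.977, 0.215, 0.0, 0.0]
ft_force: [-0.3, -0.6, 0.3]
gripper_width: 0.0953
grasp_force: 0.0
```

```bash

python3 -m creep '{"gripper":[95,95,95,95,95,95,86,78,73,70,68,66,64,62,60,60,60],"dp":[[0,0,-0.15],[0,0,-0.35],[0,0,-0.52],[0,0,-0.64],[0,0,-0.69],[0,0,-0.705],[0,0,-0.705],[0,0,-0.705],[0,0,-0.705],[0,0,-0.705],[0,0,-0.705],[0,0,-0.705],[0,0,-0.705],[0,0,-0.705],[0,0,-0.705],[0,0,-0.705],[0,0,-0.705]],"yaw":[0,0,0,0,0,0,0,0,0,0,0,0,0,0,0,0,0]}' 20
python3 -m creep '{"gripper":[60,60,60,60,60,60,60],"dp":[[0,0,0.03],[0,0,0.12],[0,0,0.25],[0,0,0.4],[0,0,0.48],[0,0,0.5],[0,0,0.5]],"yaw":[0,0,0,0,0,0,0]}'
```

```text
time_s: 33.8
position: [0.6207, 0.2649, 0.0221]
ee_rot: [0.976, 0.216, -0.0, -0.0]
ft_force: [-0.4, -0.5, 0.4]
gripper_width: 0.0637
grasp_force: 20.0
time_s: 34.67
position: [0.6204, 0.2647, 0.1217]
ee_rot: [0.976, 0.216, -0.0, 0.0]
ft_force: [-0.0, 0.0, -2.1]
gripper_width: 0.0636
grasp_force: 20.0
```

```bash

python3 -m creep '{"gripper":[60,60,60,60,60,60,60],"dp":[[-0.08,-0.015,0],[-0.25,-0.045,0],[-0.45,-0.08,0],[-0.65,-0.116,0],[-0.74,-0.133,0],[-0.76,-0.136,0],[-0.76,-0.136,0]],"yaw":[0,0,0,0,0,0,0]}'|grep pos
python3 -m creep '{"gripper":[60,60,60,60,60,60,60,60],"dp":[[0,0,-0.08],[0,0,-0.18],[0,0,-0.26],[0,0,-0.31],[0,0,-0.33],[0,0,-0.34],[0,0,-0.345],[0,0,-0.345]],"yaw":[0,0,0,0,0,0,0,0]}'
```

```text
position: [0.4688, 0.2376, 0.1216]
time_s: 36.55
position: [0.4691, 0.2378, 0.0537]
ee_rot: [0.976, 0.216, 0.0, -0.0]
ft_force: [-1.0, -0.1, -1.0]
gripper_width: 0.0635
grasp_force: 20.0
```

```bash

python3 -m creep '{"gripper":[60,60],"dp":[[0,0,-0.004],[0,0,-0.006]],"yaw":[0,0]}'
python3 -m creep '{"gripper":[63,65,68,72,80,90,95,95,95,95,95,95,95],"dp":[[0,0,0],[0,0,0],[0,0,0],[0,0,0],[0,0,0],[0,0,0],[0,0,0],[0,0,0.05],[0,0,0.25],[0,0,0.5],[0,0,0.75],[0,0,0.9],[0,0,0.9]],"yaw":[0,0,0,0,0,0,0,0,0,0,0,0,0]}'
python3 -m creep '{"gripper":[95,95,95,95,95,95],"dp":[[-0.2,-0.3,0],[-0.35,-0.7,0],[-0.35,-0.95,0],[-0.35,-0.95,0],[-0.35,-0.95,0],[-0.35,-0.95,0]],"yaw":[0,0,0,0,0,0]}'
python3 - <<'E'
from h import *
for n in("side","top"):
    p,d=r.snapshot(n); W=cloud(n,d);Z=W[...,2]
    b=(330,220,430,340) if n=="side" else (205,220,290,305)
    q=W[box(b)&(d>0)&(Z>.078)&(Z<.085)]
    if len(q)>5: rep("jar top",q)
    cv2.imwrite(f"pics/end_{n}.png",p)
E
```

```text
time_s: 36.8
position: [0.4688, 0.2377, 0.0521]
ee_rot: [0.976, 0.216, 0.0, -0.0]
ft_force: [-0.5, -0.8, -1.2]
gripper_width: 0.0635
grasp_force: 20.0
time_s: 38.42
position: [0.4705, 0.2384, 0.2363]
ee_rot: [0.976, 0.216, 0.004, -0.001]
ft_force: [0.1, -0.1, 0.4]
gripper_width: 0.095
grasp_force: 0.0
time_s: 39.17
position: [0.3985, 0.0483, 0.2311]
ee_rot: [0.976, 0.216, -0.001, -0.0]
ft_force: [0.3, 0.4, -0.9]
gripper_width: 0.0949
grasp_force: 0.0
jar top 813 med [0.4691 0.2406 0.0814] enc [468.8 239. ] 32.3 z [0.0794 0.0814 0.0832]
jar top 557 med [0.471  0.2372 0.0811] enc [471.1 237.4] 31.8 z [0.0784 0.081  0.0843]
```

View pics/end_side.png

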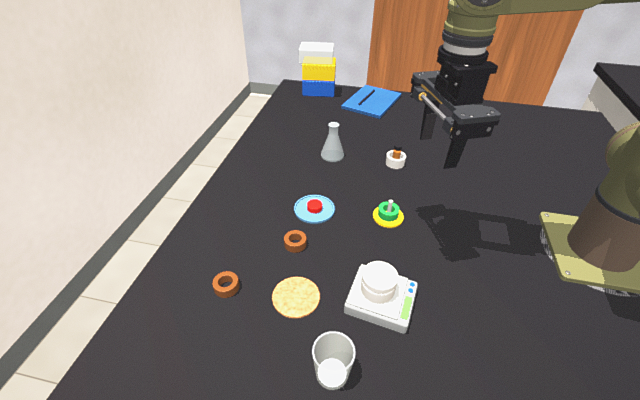

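The final view shows the vial in the well (396,155), the cap in the dish (315,206), the ring on the stand (389,212) and the jar mid-pan (380,281). The flask and beaker haven't moved.

```bash
python3 -c "
from bench import r
print(r.sign_off())"
```

```text
the job is handed in; nothing more can be done
None
```

I placed all four parts upright in their own places, left the flask and beaker where they stood, and handed the job in at about 39 s; sign-off returned no verdict.

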